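# Hang a copper tumbler to dry and send it over the drip grate

## Robot

A 6-joint arm with a two-finger parallel gripper is mounted at the origin on the work surface. World frame = base frame: x ahead of the robot, y to its left, z up, the work surface at z = 0. Lengths are in m, angles in degrees, forces in N, time in s.
With the tool pointing down it reaches from about 0.275 to 0.85 m from the base axis. Payload 19 kg.
Tool frame: the origin (TCP) lies on the centre line of the jaws, within the pads' length; the fingertips stand 19 mm ahead of it and the grasp point (between the pads) is the TCP; z points along the fingers, y is the line along which they close (so a half turn about z gives the same grasp; the last joint's range is limited). The gripper opens to 85 mm and grips with 20 to 120 N. Pads are 22 mm wide; open, the fingers measure 114 mm over their backs; the gripper's body (76 mm by 85 mm) begins 54 mm behind the grasp point. The pads swing forward as they close: fully open they stand 13 mm farther back than shut.
Start: joints at [-80.386, 8.623, 82.357, -0, 89.026, -7.678], TCP at [0.171, -0.549, 0.25] pointing down, gripper open.
Joint ranges: [-160.23, 160.23], [-39.13, 120.54], [6.94, 153.29], [-79.49, 259.48], [9.18, 160.14], [-161.06, 161.06]. Speed limits (degrees/s): [108.29, 108.29, 127.2, 172.46, 172.46, 172.46].

## Interface

Orientations are given as [roll, pitch, yaw] about the fixed x, y, z axes, in that order (R = Rz(yaw) Ry(pitch) Rx(roll)).
In Python, from plant import * gives the robot as it stands. Calls block until the motion is done:
- move_pose(position, orientation): joint-space move of the TCP to a pose.
- movel(position, frame=None, speed=0.15): straight line of the TCP; frame=None keeps the orientation; speed is the mean speed in m/s.
- move_joints(angles): joint-space move.
- set_gripper(opening): finger opening in m; the grip force is fixed at half the most; returns when the fingers have stopped.
- wait(seconds).
- ik(position, orientation): joint angles nearest the present ones, or None.
- state(): the state.
- grab_frame(name): name is "scene" or "top"; returns (picture, depth): 420x560x3 uint8, red, green, blue; 420x560 float32, m along the optical axis (not along the pixel's ray), 0 where there is no reading.
- calibration(name): a dict with "fx", "fy", "cx", "cy" (pixels), "T" (4x4, takes a point from camera to world coordinates). Camera axes: x right, y down, z forward; pixel columns grow to the right and rows downward; lengths in m; the calibration is good to about 2 mm. A picture is of the moment at which its call begins. calibration takes no time and is no camera call.
A pose or a line that the arm cannot do raises PlanningError and nothing moves.
- sign_off(): hands the job in; it is judged then, once.
Trained networks look in the newest picture that a camera, given by its name, has taken for a name from the list of things; names that differ only in an ending like _2 or _b are one class to them, and where a whole thing is asked for, a point or a joint stands for the part that bears it (a point fixed in the world has none). Each returns a list of dicts, best first, with "conf" (0 to 1); they miss things now and then, are a little off and sometimes report something else, mostly with a low value. They report only what shows in the picture. A call takes as long as a camera call. They do not tell look-alikes from the thing itself.
- regions_of(target, camera): "region" (420x560 bool, what is visible of it) and "bbox" ([left, top, right, bottom] in pixels, round what is visible of it).
- tip_of(target, camera): "xy" ([column, row] in pixels: a listed point, or the origin of a listed thing).
The state is a dict: "t": time; "q": joint angles; "dq": joint speeds; "tau": joint torques, N m; "position": TCP position; "orientation": TCP orientation; "contact_force": force on the tool from outside, world axes, zero at the start; "wrist_torque": the same for the moment, N m; "opening": finger opening in m; "grasp_force": force on a finger pad.
Only numpy, scipy, OpenCV 4.12 (cv2) and the standard library are available. Lean on these libraries where they do the work, as an engineer would, in place of code of your own. Each camera call takes 0.05 s, during which the arm holds its last target. There are 200 camera calls.

## Task

The washed copper tumbler is lying on its side in the cradle: turn it upside down and lower it gently, without dropping it, over the white drying peg until its rim rests on the carriage. Then slide the carriage fully home against the red-capped stop, without jerking it, and let go. Leave the other things on the counter where they are.

Things in the scene. Friction and masses are not known exactly. Their poses are not given: they have to be found in the camera images.
- tumbler: straight-sided copper tumbler, 60 mm outside diameter, 130 mm long, 3 mm wall, 6 mm bottom, about 0.2 kg. Origin: centre of the outer face of its closed bottom; +z runs along its axis to the open mouth. At the start it lies level in the cradle, its axis 60 mm above the counter, its mouth turned roughly to the robot
- tumbler_rim (a point): centre of the tumbler's open mouth, 130 mm along its z from its origin
- cradle: fixed low cradle of two black rubber-covered bars (120 mm long along its x, 50 mm wide over the bars, bars' centres 32 mm above the counter, under the tumbler; the tumbler's closed end juts out beyond them) on which the tumbler lies along the cradle's x, mouth to -x. Origin: centre of its underside
- stand: fixed dark steel drying stand, 170 mm (x) by 450 mm (y), base 12 mm high; the carriage runs on it along the stand's +y towards the stop; beyond the stop two glasses 64 mm wide stand upside down (120 mm high above the counter), part of the stand. Origin: centre of its underside
- carriage (a joint): travel of the aluminium carriage along the stand's +y in m: 0 is farthest from the stop, 0.150 is against the stop. About 3 N move it and it stays where it is left. Deck 130 mm (x) by 175 mm (y), its top 40 mm above the counter
- peg_seat (a point): on the carriage: point on the deck's top face, on the axis of the white peg (40 mm above the counter). The peg is 40 mm in diameter at the deck, tapers to 26 mm at 70 mm above the deck and ends in a rounded tip at 85 mm. Moves with the carriage; axes like the stand's
- peg_tip (a point): top of the white peg, 85 mm above the deck
- handle (a point): on the carriage: centre of the top of the blue upright handle, a post 18 mm in diameter that rises 85 mm above the deck, 100 mm from the peg's axis on the side away from the stop (its lowest 6 mm has a 32 mm steel collar)
- stop (a point): on the stand: middle of the stop's face that the carriage's edge meets, 40 mm above the counter; the stop is a steel plate with a red cap, its top 68 mm above the counter, 150 mm wide (x)
- lidded_tray: foil tray with a clear lid, 121 mm (x) by 161 mm (y), 50 mm high, bystander; origin under its centre
- coasters: stack of cork coasters, 94 mm diameter, 30 mm high, bystander; origin under its centre
- ramekin: white ceramic ramekin, 80 mm diameter, 45 mm high, bystander; origin under its centre
- amber_bottle: amber glass bottle, 66 mm diameter, 190 mm high, bystander; origin under its centre
- pepper_mill: wooden pepper mill, 60 mm diameter, 150 mm high, bystander; origin under its centre
Mind the look-alikes: they are no part of the job. Leave any purple or turquoise look-alike of the tumbler alone.

How it is judged:
By the outcome, as a careful person would: the job done as asked, in the order asked, and still so for the second after the job is handed in, with the robot touching nothing.
It also fails if it takes over 54 s, if anything falls off the work surface, if the arm or the gripper's body presses on something with over 40 N, if the wrist force passes 120 N, or if a joint passes its speed limit or range.

## Working session

There is one attempt and no reset: what is moved stays moved. The work goes in short steps, each a Python script; the robot and the scene stay as the last script left them, time stands still between calls to the robot, and variables do not carry over. Pictures are saved under pics/ and viewed, at most 10 in all, crops included, and the job is handed in when it is done.

```bash
ls; mkdir -p pics; python3 - <<'E'
from plant import *
import cv2,numpy as np
for n in ["scene","top"]:
    p,d=grab_frame(n); cv2.imwrite(f"pics/{n}0.png",p[:,:,::-1]); np.save(f"{n}_d.npy",d); np.save(f"{n}_p.npy",p)
    c=calibration(n); print(n,c["fx"],c["cx"],c["cy"],np.round(c["T"],3).tolist())
    for t in ["tumbler","cradle","stand","carriage","handle"]:
        for r in regions_of(t,n)[:4]: print(t,round(r["conf"],2),r["bbox"])
    for t in ["tumbler","tumbler_rim","peg_tip","peg_seat","handle","stop","stand","cradle"]:
        for r in tip_of(t,n)[:3]: print("tip",t,round(r["conf"],2),np.round(r["xy"],1))
print(state()["t"])
E
```

```text
pics
scene 538.0997727745865 275.66120858891236 208.4732487186529 [[-0.854, 0.314, -0.415, 1.248], [0.52, 0.524, -0.674, 1.192], [0.006, -0.792, -0.611, 1.111], [0.0, 0.0, 0.0, 1.0]]
tumbler 0.75 [221.2, 146.5, 259.5, 168.9]
tumbler 0.72 [219.6, 129.8, 234.4, 155.1]
tumbler 0.66 [378.8, 265.5, 404.6, 312.4]
tumbler 0.6 [170.8, 160.9, 207.8, 180.2]
cradle 0.69 [222.3, 163.1, 262.1, 177.6]
stand 0.72 [238.0, 190.0, 343.9, 305.3]
handle 0.85 [251.3, 187.0, 302.9, 243.5]
tip tumbler 0.78 [222.1 152.5]
tip tumbler 0.61 [222.1 161.3]
tip tumbler 0.55 [172.5 168.4]
tip tumbler_rim 0.98 [254.8 157.1]
tip tumbler_rim 0.77 [231.5 134. ]
tip tumbler_rim 0.74 [206.6 170.3]
tip peg_tip 0.6 [289.7 249.6]
tip peg_tip 0.37 [307.6 256.5]
tip peg_seat 0.69 [281.9 229.6]
tip handle 0.76 [269.7 187.9]
tip handle 0.45 [282.9 205.1]
tip stand 0.93 [289.9 247.9]
tip cradle 0.9 [237.  168.7]
top 437.82538591824033 279.7397283461709 204.69887777234214 [[-0.027, -0.995, 0.093, 0.425], [-1.0, 0.025, -0.017, 0.06], [0.015, -0.093, -0.996, 1.364], [0.0, 0.0, 0.0, 1.0]]
tumbler 0.98 [390.2, 141.8, 433.6, 192.5]
tumbler 0.82 [422.2, 207.7, 466.8, 250.6]
tumbler 0.58 [382.3, 195.8, 405.2, 244.7]
cradle 0.74 [379.1, 200.9, 395.1, 249.6]
cradle 0.56 [107.8, 229.7, 143.8, 252.9]
stand 0.79 [165.0, 171.5, 318.7, 239.2]
carriage 0.77 [241.2, 179.7, 303.5, 227.6]
handle 0.83 [242.3, 177.9, 305.5, 228.0]
tip tumbler 0.93 [397.3 201.7]
tip tumbler 0.7 [423.4 214.7]
tip tumbler_rim 0.81 [460.4 242.3]
tip tumbler_rim 0.73 [135.5 184.9]
tip tumbler_rim 0.65 [389.3 245.8]
tip peg_tip 0.8 [258.2 199.4]
tip peg_seat 0.71 [259.4 205.3]
tip handle 0.62 [292.5 201.9]
tip stop 0.62 [202.2 199.3]
tip stand 0.64 [242.6 202.4]
tip cradle 0.49 [386.9 222.9]
1.4
```

```bash
python3 - <<'E'
import cv2
a=cv2.imread("pics/top0.png")
cv2.imwrite("pics/top0b.png",cv2.resize(a,(784,588),interpolation=cv2.INTER_CUBIC))
s=cv2.imread("pics/scene0.png")[90:350,120:450]
cv2.imwrite("pics/scene0b.png",cv2.resize(s,None,fx=2.3,fy=2.3,interpolation=cv2.INTER_CUBIC))
E
```

```text
(no output)
```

View pics/top0b.png

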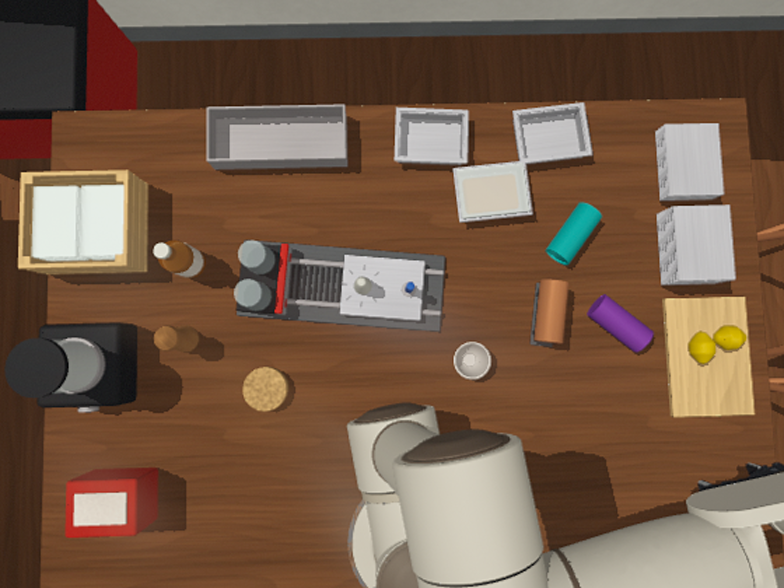

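View pics/scene0b.png

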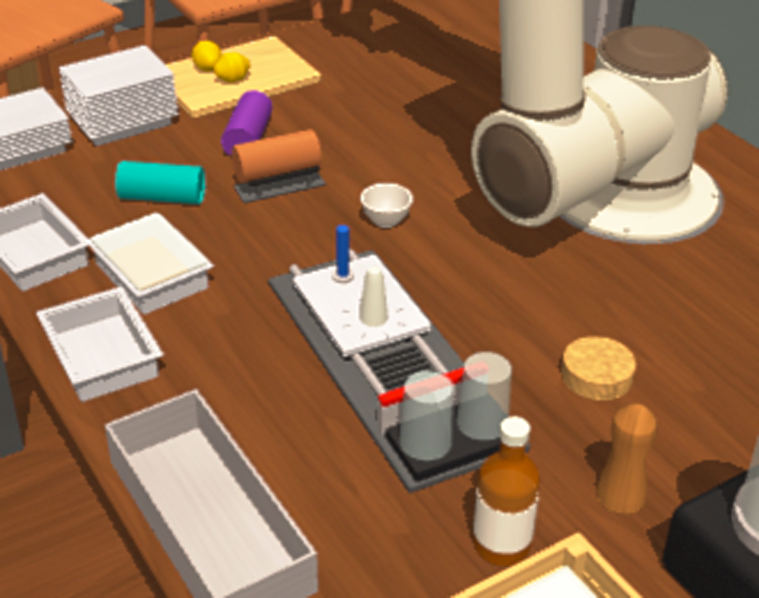

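The top view (×1.4) shows three possible tumblers: copper in the black cradle at (394,223), turquoise at (410,168) and purple at (443,232), in native pixels. The copper one in the cradle is the target. The peg is at about (258,200), the handle at (292,204), and the red stop is to the left, towards +y.

```bash
cat > h.py <<'E'
import numpy as np,cv2
from plant import *
def cloud(d,c):
    v,u=np.mgrid[:d.shape[0],:d.shape[1]]
    P=np.stack([(u-c["cx"])/c["fx"]*d,(v-c["cy"])/c["fy"]*d,d],-1)
    return P@c["T"][:3,:3].T+c["T"][:3,3]
E
python3 - <<'E'
from h import *
from scipy.optimize import least_squares
np.set_printoptions(precision=4,suppress=True)
for n in ["top","scene"]:
    p=np.load(n+"_p.npy");d=np.load(n+"_d.npy");c=calibration(n);c["T"]=np.array(c["T"]);W=cloud(d,c)
    hsv=cv2.cvtColor(p,cv2.COLOR_RGB2HSV);H,S,V=[hsv[...,i].astype(int) for i in range(3)]
    near=lambda x0,x1,y0,y1,z0,z1:(d>0)&(W[...,0]>x0)&(W[...,0]<x1)&(W[...,1]>y0)&(W[...,1]<y1)&(W[...,2]>z0)&(W[...,2]<z1)
    print(n,"table",np.median(W[...,2][near(.2,.3,-.1,.1,-.03,.03)]))
    m=near(.28,.52,-.33,-.1,.058,.12)&(H<15)&(S>120)
    m=cv2.erode(m.astype(np.uint8),np.ones((2,2)))>0
    Q=W[m]; print("copper",len(Q),Q.min(0),Q.max(0))
    def f(a): # axis at y=a0+a1*(x-.4), z=a2
        u=np.array([1,a[1],0])/np.hypot(1,a[1]); r=Q-[.4,a[0],a[2]]; r=r-np.outer(r@u,u); return np.linalg.norm(r,axis=1)-.03
    s=least_squares(f,[Q[:,1].mean(),0,.06],loss="soft_l1",f_scale=.002); a=s.x
    u=np.array([1,a[1],0])/np.hypot(1,a[1]); t=(Q-[.4,a[0],a[2]])@u
    print("axis",a,"ang",np.degrees(np.arctan(a[1])),"rms",np.sqrt(np.mean(s.fun**2)),"t",np.percentile(t,[0,1,99,100]), "ends",np.array([.4,a[0],a[2]])+u*t.min(),np.array([.4,a[0],a[2]])+u*t.max())
    m=near(.35,.55,-.15,.1,.055,.15)&(H>100)&(H<130)&(S>120); Q=W[m]; 
    top=Q[Q[:,2]>.115]; print("handle",len(Q),Q.min(0),Q.max(0),"top",top.mean(0),len(top))
    m=near(.35,.55,-.05,.2,.045,.14)&(S<80); Q=W[m]
    for z0,z1 in [(.045,.075),(.075,.1),(.1,.115),(.115,.13)]:
        q=Q[(Q[:,2]>z0)&(Q[:,2]<z1)&(np.abs(Q[:,1]-.105)<.04)]
        if len(q): print("peg",z0,len(q),q.mean(0),q.min(0),q.max(0))
    m=near(.3,.6,-.1,.4,.03,.09)&((H<6)|(H>174))&(S>180); Q=W[m]; print("red",len(Q),Q.min(0),Q.max(0),np.median(Q,0))
    if len(Q): print(cv2.fitLine(Q[:,:2].astype(np.float32),cv2.DIST_HUBER,0,.01,.01).ravel())
    m=near(.3,.6,-.15,.2,.035,.046)&(S<70); m=cv2.erode(m.astype(np.uint8),np.ones((3,3)))>0; Q=W[m]; print("deck",len(Q),Q.mean(0),cv2.minAreaRect(Q[:,:2].astype(np.float32)))
E
```

```text
top table 6.833415224416495e-05
copper 605 [ 0.4198 -0.3285  0.0657] [ 0.5167 -0.2643  0.0958]
axis [-0.2875 -0.1527  0.0593] ang -8.682604516979008 rms 0.0022849422759470884 t [0.0221 0.0234 0.1182 0.1204] ends [ 0.4218 -0.2909  0.0593] [ 0.519  -0.3057  0.0593]
handle 32 [ 0.5339 -0.0051  0.0746] [0.5475 0.0092 0.1287] top [0.541  0.0013 0.1246] 23
peg 0.045 46 [0.5294 0.1008 0.0536] [0.4902 0.0675 0.0451] [0.5493 0.1428 0.0721]
peg 0.075 19 [0.542  0.1003 0.0863] [0.5367 0.0867 0.0753] [0.5499 0.1162 0.1   ]
peg 0.1 19 [0.5433 0.1001 0.11  ] [0.5395 0.0891 0.1003] [0.5481 0.1123 0.1145]
peg 0.115 13 [0.5475 0.1011 0.1211] [0.5441 0.0945 0.1174] [0.5499 0.1118 0.126 ]
red 183 [0.4973 0.2618 0.0606] [0.5988 0.2861 0.0761] [0.5478 0.2739 0.068 ]
[ 0.9949 -0.101   0.5484  0.274 ]
deck 1132 [0.5401 0.0554 0.0402] ((0.5449476838111877, 0.05953214317560196), (0.16801317036151886, 0.11669596284627914), 84.22174072265625)
scene table -0.0022055587529263843
copper 272 [ 0.4227 -0.3078  0.0583] [ 0.5146 -0.2586  0.0936]
axis [-0.2867 -0.1475  0.0566] ang -8.391593001076323 rms 0.004487721067914352 t [0.0223 0.0243 0.1121 0.1143] ends [ 0.422  -0.29    0.0566] [ 0.5131 -0.3034  0.0566]
handle 76 [ 0.5342 -0.0044  0.0553] [0.5496 0.0149 0.1249] top [0.5437 0.005  0.121 ] 18
peg 0.045 16 [0.5451 0.116  0.0582] [0.5365 0.1099 0.0451] [0.5494 0.1217 0.0739]
peg 0.075 11 [0.5448 0.1123 0.0843] [0.5382 0.1056 0.0754] [0.5492 0.1173 0.0964]
peg 0.1 6 [0.5478 0.1124 0.1063] [0.5441 0.1083 0.1025] [0.55   0.117  0.1091]
peg 0.115 3 [0.5471 0.1051 0.1172] [0.546  0.1007 0.1154] [0.5484 0.1093 0.1205]
red 32 [0.53   0.2679 0.0564] [0.5563 0.2857 0.072 ] [0.5427 0.2791 0.0652]
[0.8971 0.4418 0.5421 0.2783]
deck 271 [0.549  0.0665 0.0386] ((0.5464735627174377, 0.06401435285806656), (0.16811718046665192, 0.11103992164134979), 82.93858337402344)
```

```bash
python3 - <<'E'
import cv2
a=cv2.imread("pics/top0.png")[130:270,230:480]
cv2.imwrite("pics/crop1.png",cv2.resize(a,None,fx=3.2,fy=3.2,interpolation=cv2.INTER_CUBIC))
E
```

```text
(no output)
```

View pics/crop1.png

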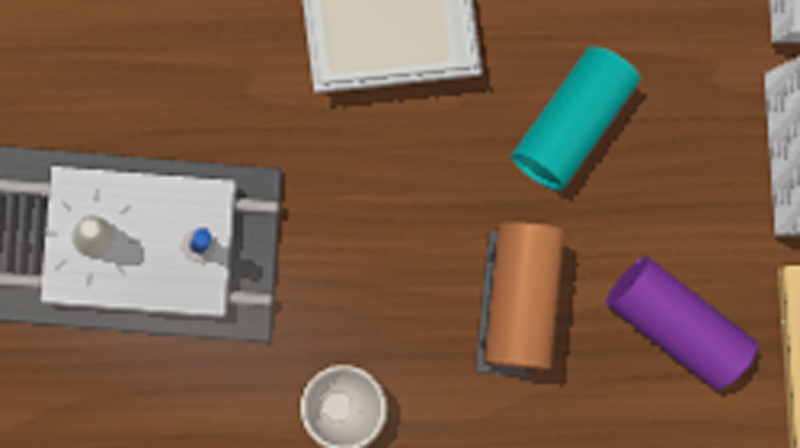

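The crop confirms the copper tumbler lying on the black bars, with native centre (394,222). The peg, blue handle and carriage are all clear. Next I refine the fits and check IK for a tilted side grasp.

```bash
cat >> h.py <<'E'
from scipy.spatial.transform import Rotation as Ro
Z=np.array([0,0,1.])
def rpy(zt,yt):
    zt=zt/np.linalg.norm(zt); return Ro.from_matrix(np.column_stack([np.cross(yt,zt),yt,zt])).as_euler("xyz",degrees=True).tolist()
def ori(m_ang,th,phi,s):
    """mouth points along horizontal azimuth m_ang tipped down by th (0 lying, 90 mouth down); tool tilted phi to mouth"""
    h=np.array([np.cos(m_ang),np.sin(m_ang),0]); t=np.radians(th); p=np.radians(phi)
    m=np.cos(t)*h-np.sin(t)*Z; n=-np.cos(t)*Z-np.sin(t)*h   # n: perpendicular, down at th=0, -h at 90
    return rpy(np.cos(p)*n+np.sin(p)*m, s*np.cross(Z,h))
E
python3 - <<'E'
from h import *
from scipy.optimize import least_squares
np.set_printoptions(precision=4,suppress=True)
for n in ["top","scene"]:
    p=np.load(n+"_p.npy");d=np.load(n+"_d.npy");c=calibration(n);c["T"]=np.array(c["T"]);W=cloud(d,c)
    hsv=cv2.cvtColor(p,cv2.COLOR_RGB2HSV);H,S,V=[hsv[...,i].astype(int) for i in range(3)]
    X,Y,Zz=W[...,0],W[...,1],W[...,2]
    m=(d>0)&(X>.35)&(X<.6)&(abs(Y+.295)<.06)&(Zz>.04)&(Zz<.12)&(H<20)&(S>80); Q=W[m]
    f=lambda a:np.linalg.norm((lambda r,u:r-np.outer(r@u,u))(Q-[.48,a[0],a[2]],np.array([1,a[1],0])/np.hypot(1,a[1])),axis=1)-.03
    s=least_squares(f,[-.3,-.15,.06],loss="soft_l1",f_scale=.002);a=s.x
    u=np.array([1,a[1],0])/np.hypot(1,a[1]); t=(Q-[.48,a[0],a[2]])@u
    print(n,len(Q),"y@.48",a,"ang",np.degrees(np.arctan(a[1])),"t",np.percentile(t,[0,1,3,97,99,100]))
    m=(d>0)&(abs(X-.551)<.03)&(abs(Y-.101)<.03)&(Zz>.048)&(Zz<.128); Q=W[m]
    R=lambda z:np.where(z<.11,.02-.007*(z-.04)/.07,np.sqrt(np.clip(.013**2*(1-((z-.11)/.015)**2),1e-6,None)))
    g=lambda a:np.hypot(Q[:,0]-a[0],Q[:,1]-a[1])-R(Q[:,2])
    s=least_squares(g,[.551,.101],loss="soft_l1",f_scale=.002);print("peg",len(Q),s.x,np.abs(s.fun).mean())
mA=np.pi+np.radians(-8.6); pk=np.array([.484,-.3,.06]); pl=np.array([.551,.101,.13])
for s in (1,-1):
  for phi in (0,15,30,45):
    q0=ik(pk,ori(mA,0,phi,s)); r=[]
    for psi in (-20,-6,10,25):
        for z in (0,.12):
            r.append(None if (q:=ik(pl+[0,0,z],ori(np.pi+np.radians(psi),90,phi,s))) is None else np.round(q).astype(int).tolist())
    print(s,phi,None if q0 is None else np.round(q0),r)
E
```

```text
top 906 y@.48 [-0.2998 -0.1548  0.0594] ang -8.799003866069711 t [-0.0592 -0.0579 -0.0556  0.0671  0.0693  0.071 ]
peg 128 [0.5535 0.1013] 0.0013423264692369275
scene 584 y@.48 [-0.2993 -0.139   0.0573] ang -7.915952322433264 t [-0.0588 -0.0568 -0.0535  0.0721  0.0732  0.0754]
peg 221 [0.5538 0.1015] 0.002385430201086636
1 0 [-40.  16.  97.  -0.  67.  59.] [[24, 20, 133, 228, 71, -109], [24, 1, 132, 235, 58, -128], [12, 17, 140, 200, 68, -98], [12, -6, 138, 206, 45, -109], [-7, 16, 143, 162, 70, -84], [-7, -10, 141, 156, 44, -72], [-22, 17, 140, 131, 75, -73], [-22, -7, 139, 122, 59, -51]]
1 15 [-36.  24.  87.  -7.  83.  64.] [[23, 7, 132, 241, 49, -126], None, [12, 2, 138, 208, 38, -108], [12, -16, 133, 237, 20, -140], [-6, -1, 141, 154, 38, -73], [-6, -20, 136, 123, 18, -39], [-20, 1, 139, 118, 51, -54], [-20, -17, 134, 97, 44, -24]]
1 30 [-33.  33.  77. -12.  98.  67.] [None, None, [10, -6, 133, 249, 15, -150], [10, -18, 125, -45, 20, 141], [-4, -9, 135, 113, 13, -30], [-4, -21, 127, 40, 19, 44], [-16, -7, 133, 89, 35, -22], [-16, -19, 126, 63, 40, 10]]
1 45 [-31.  43.  68. -17. 1
[... 709 characters left out ...]
, 1, 139, 118, 51, 126], [-20, -17, 134, 97, 44, 156]]
-1 30 [ -33.   33.   77.  -12.   98. -113.] [None, [20, -12, 121, -65, 38, -8], [10, -6, 133, 249, 15, 30], [10, -18, 125, -45, 20, -39], [-4, -9, 135, 113, 13, 150], [-4, -21, 127, 40, 19, -136], [-16, -7, 133, 89, 35, 158], None]
-1 45 [ -31.   43.   68.  -17.  112. -113.] [[15, -3, 121, -48, 33, -20], [15, -11, 112, -35, 45, -37], [8, -7, 124, -28, 21, -54], [8, -16, 116, -16, 37, -67], [-2, -9, 126, 25, 21, -122], [-2, -18, 117, 14, 37, -110], [-11, -8, 125, 48, 34, -160], [-11, -16, 116, 35, 47, -142]]<stdin>:23: UserWarning: Gimbal lock detected. Setting third angle to zero since it is not possible to uniquely determine all angles.
```

```bash
cat >> h.py <<'E'
PHI=40; MA=np.pi+np.radians(-8.5); MB=np.pi+np.radians(15)
u=np.array([np.cos(np.radians(-8.6)),np.sin(np.radians(-8.6)),0])
G=np.array([.48,-.2997,.060])+.031*u
PEG=np.array([.553,.1014,0.])
E
python3 - <<'E'
from h import *
o=ori(MA,0,PHI,1); d=Ro.from_euler("xyz",o,degrees=True).as_matrix()[:,2]
print(o,ik(PEG+[0,0,.13],ori(MB,90,PHI,1)),ik(PEG+[0,0,.26],ori(MB,90,PHI,1)))
set_gripper(.076)
move_pose(G-.12*d,o)
movel(G,speed=.1)
print(state()["position"],state()["contact_force"])
set_gripper(.0)
s=state();print(s["t"],s["opening"],s["grasp_force"],s["contact_force"])
movel(G+[0,0,.15],speed=.1)
s=state();print(s["t"],s["opening"],s["grasp_force"],s["contact_force"],s["q"])
for n in("scene",):
    p,dd=grab_frame(n);cv2.imwrite("pics/lift.png",cv2.resize(p[90:350,120:450,::-1],None,fx=2.3,fy=2.3))
E
```

```text
[180.0, 40.00000000000001, -8.500000000000005] [ -6.26141572  -9.43662127 128.84702319  52.99337759  20.35622946
  24.75491835] [ -6.26141572 -19.25334006 119.2808643   28.6394064   35.42038386
  51.96677869]
[ 0.51104654 -0.30446883  0.06040832] [-0.56026177 -0.93286373 -0.4798233 ]
5.075 0.05913652177929085 64.9228998273611 [  5.02980334 -11.68386553   6.19134618]
6.725 0.05930059106152852 64.53020319342613 [ 0.11150847  0.18674117 -2.29112084] [-31.00015033  36.08137477  57.87618739 -16.99420061 122.7035762
  63.01653357]
```

View pics/lift.png

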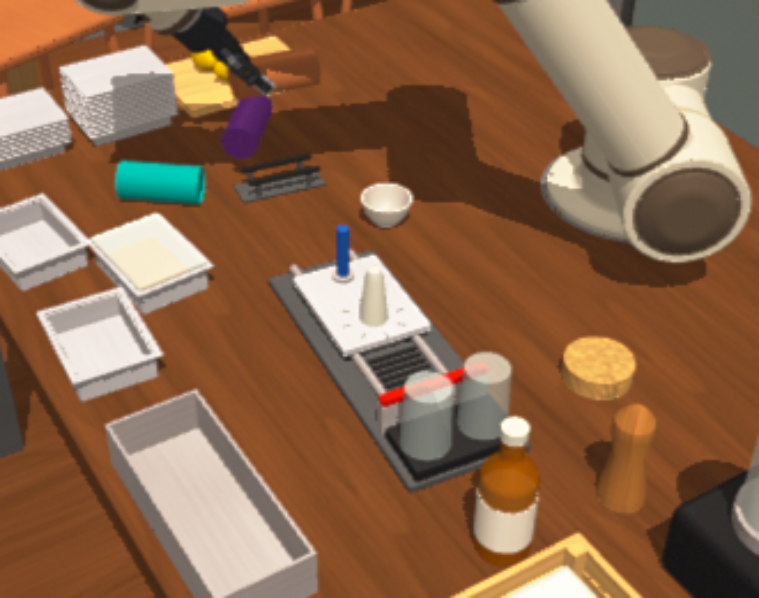

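The tumbler is held level above the empty cradle, and the look-alikes haven't moved. Next I flip it over the peg and check its pose.

```bash
python3 - <<'E'
from h import *
np.set_printoptions(precision=4,suppress=True)
mid=(G+[0,0,.25])*.5+(PEG+[0,0,.29])*.5
move_pose(mid,ori((MA+MB)/2,45,PHI,1))
move_pose(PEG+[0,0,.25],ori(MB,90,PHI,1))
wait(.3)
s=state();print(s["t"],s["opening"],s["grasp_force"],s["contact_force"],s["position"],s["orientation"],s["q"])
for n in("scene","top"):
    p,d=grab_frame(n);cv2.imwrite(f"pics/over_{n}.png",p[:,:,::-1])
    c=calibration(n);W=cloud(d,{**c,"T":np.array(c["T"])})
    hsv=cv2.cvtColor(p,cv2.COLOR_RGB2HSV);H,S=hsv[...,0].astype(int),hsv[...,1]
    m=(d>0)&(np.hypot(W[...,0]-.553,W[...,1]-.101)<.06)&(W[...,2]>.14)&(W[...,2]<.32)&(H<20)&(S>80);Q=W[m]
    print(n,len(Q),Q.min(0),Q.max(0))
    if n=="scene":
        from scipy.optimize import least_squares
        def f(a):
            w=np.array([a[2],a[3],1]);w/=np.linalg.norm(w);r=Q-[a[0],a[1],.2];r=r-np.outer(r@w,w);return np.linalg.norm(r,axis=1)-.03
        q=least_squares(f,[.553,.101,0,0],loss="soft_l1",f_scale=.002);print(q.x,abs(q.fun).mean())
a=cv2.imread("pics/over_scene.png")[90:350,120:450];cv2.imwrite("pics/over.png",cv2.resize(a,None,fx=2.3,fy=2.3))
E
```

```text
8.9917 0.059068389655693464 64.79261286556721 [ 0.6015  0.621  -2.6292] [0.5534 0.101  0.2501] [-179.9971  -49.9694   14.9684] [ -6.305  -18.7049 120.089   29.5704  34.2665  50.8181]
scene 915 [0.5125 0.0418 0.1564] [0.5879 0.144  0.3059]
[ 0.5551  0.1022 -0.007  -0.01  ] 0.0040500307862349864
top 515 [0.5181 0.0722 0.1685] [0.5838 0.1315 0.3047]
```

View pics/over.png

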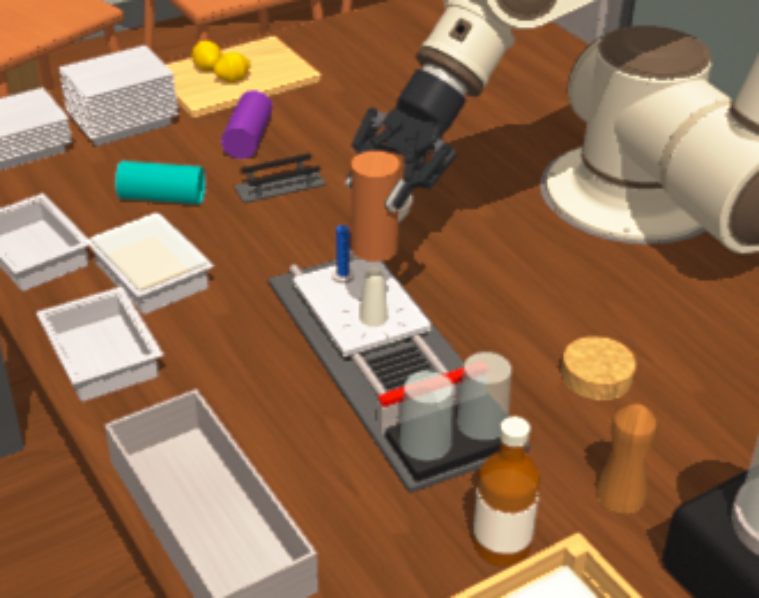

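The tumbler hangs upright, mouth down, over the peg with less than 1° of tilt. I lower it under force watch.

```bash
python3 - <<'E'
from h import *
np.set_printoptions(precision=4,suppress=True)
P=PEG.copy()
movel([P[0],P[1],.15],speed=.08); s=state(); f0=np.array(s["contact_force"]);print(s["t"],f0)
z=.15
while z>.112:
    z-=.0015; movel([P[0],P[1],z],speed=.02); s=state(); f=np.array(s["contact_force"])-f0
    if f[2]>3 or np.linalg.norm(f)>10: break
print(s["t"],z,s["position"],f,s["wrist_torque"])
E
```

```text
10.4917 [-0.2928  0.1478 -1.5424]
13.7417 0.13049999999999998 [0.5536 0.1014 0.1315] [-4.0067  0.3948  8.5792] [ 0.2118 -0.0106  0.2129]
```

```bash
python3 - <<'E'
from h import *
np.set_printoptions(precision=4,suppress=True)
set_gripper(.063); set_gripper(.085); wait(.2)
s=state();print(s["t"],s["opening"],s["contact_force"])
d=Ro.from_euler("xyz",s["orientation"],degrees=True).as_matrix()[:,2]
movel(np.array(s["position"])-.13*d,speed=.12)
s=state();print(s["t"],s["contact_force"],s["q"])
for n in("scene","top"):
    p,dd=grab_frame(n);c=calibration(n);W=cloud(dd,{**c,"T":np.array(c["T"])})
    hsv=cv2.cvtColor(p,cv2.COLOR_RGB2HSV);H,S=hsv[...,0].astype(int),hsv[...,1]
    m=(dd>0)&(abs(W[...,0]-.545)<.04)&(abs(W[...,1]-.005)<.05)&(W[...,2]>.05)&(W[...,2]<.14)&(H>100)&(H<130)&(S>120);Q=W[m]
    t=Q[Q[:,2]>.118]; g=lambda a:np.hypot(Q[:,0]-a[0],Q[:,1]-a[1])-.009
    from scipy.optimize import least_squares
    Qs=Q; Q=Q[Q[:,2]<.115]; print(n,"handle top",t.mean(0) if len(t) else None,len(t),"side fit",least_squares(g,[.543,.003],loss="soft_l1",f_scale=.002).x if len(Q)>5 else None,len(Q))
    m=(dd>0)&(np.hypot(W[...,0]-.553,W[...,1]-.101)<.05)&(H<20)&(S>80)&(W[...,2]>.05);Q=W[m];t=Q[Q[:,2]>.16]
    print("tumbler top",t.mean(0) if len(t) else None,Q[:,2].max() if len(Q) else None)
    if n=="scene": cv2.imwrite("pics/placed.png",cv2.resize(p[90:350,120:450,::-1],None,fx=2.3,fy=2.3))
E
```

```text
14.5167 0.08510703170973428 [ 0.8852 -0.2374 -0.1016]
15.75 [-0.1274  0.6214  0.3523] [-15.4451 -33.1187 132.5979  36.4306  40.8124  40.113 ]
scene handle top [0.5439 0.0047 0.1223] 15 side fit [0.5427 0.0017] 74
tumbler top [0.5569 0.107  0.1674] 0.17467806996737967
top handle top [0.541  0.0013 0.1247] 23 side fit [0.5431 0.0019] 9
tumbler top [0.5534 0.1024 0.1699] 0.1772356888225517
```

View pics/placed.png

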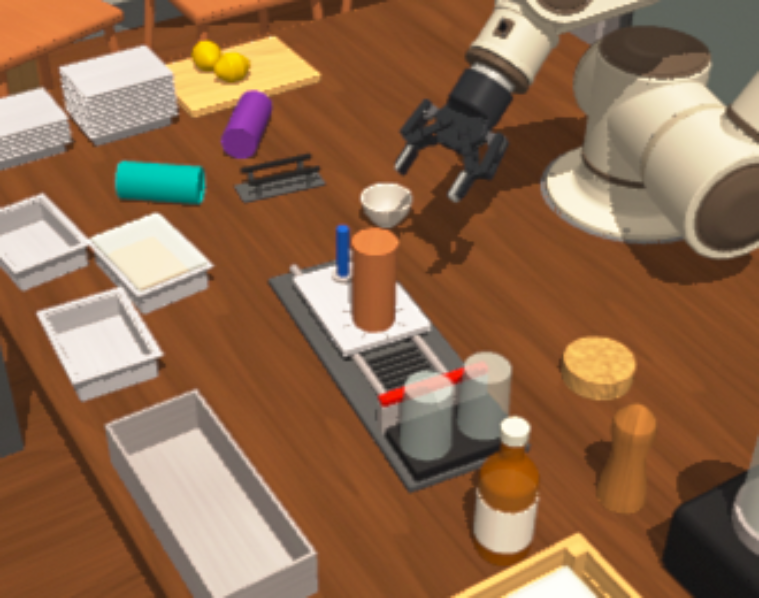

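The tumbler is seated, with its closed end at z=0.170. Next I grip the handle and slide the carriage.

```bash
python3 - <<'E'
from h import *
np.set_printoptions(precision=4,suppress=True)
H=np.array([.5428,.0016,.108]); yv=np.array([.101,.9949,0]); xv=np.array([.9949,-.101,0])
q0=np.array(state()["q"])
o=min((rpy(-Z,s*xv) for s in(1,-1)),key=lambda o:np.abs(np.array(ik(H+[0,0,.1],o))-q0).max())
print(ik(H,o),ik(H+.15*yv,o))
set_gripper(.05)
p=np.array(state()["position"]); movel(p+[0,-.02,.10],speed=.15)
move_pose(H+[0,0,.13],o)
movel(H,speed=.1)
s=state();print(s["t"],s["position"],s["contact_force"])
set_gripper(0.0); s=state();print(s["opening"],s["grasp_force"],s["contact_force"])
movel(H+.09*yv,speed=.04); s=state();print(s["t"],s["contact_force"])
a=.09;
while a<.156:
    a+=.003; movel(H+a*yv,speed=.02); s=state(); f=np.array(s["contact_force"])@yv
    if f<-9: break
print(s["t"],a,f,s["contact_force"],s["position"])
E
```

```text
Traceback (most recent call last):
TypeError: unsupported operand type(s) for -: 'NoneType' and 'float'
```

```bash
cat > slide.py <<'E'
from h import *
np.set_printoptions(precision=4,suppress=True)
H=np.array([.5428,.0016,.108]); yv=np.array([.101,.9949,0]); xv=np.array([.9949,-.101,0])
q0=np.array(state()["q"]); c=[]
for s in (1,-1):
    o=rpy(-Z,s*xv); q=[ik(H+k,o) for k in (0*Z,.13*Z,.15*yv)]
    print(s,o,q)
    if all(x is not None for x in q): c.append((np.abs(q[1]-q0).max(),o))
o=min(c)[1]
set_gripper(.05)
p=np.array(state()["position"]); movel(p+[0,-.02,.10],speed=.15)
move_pose(H+[0,0,.13],o)
movel(H,speed=.1)
s=state();print(s["t"],s["position"],s["contact_force"])
set_gripper(0.0); s=state();print(s["opening"],s["grasp_force"],s["contact_force"])
movel(H+.09*yv,speed=.04); s=state();print(s["t"],s["contact_force"])
a=.09
while a<.156:
    a+=.003; movel(H+a*yv,speed=.02); s=state(); f=np.array(s["contact_force"])@yv
    if f<-9: break
print(s["t"],a,f,s["contact_force"],s["position"])
E
python3 slide.py
```

```text
1 [180.0, 0.0, 84.20332073119492] [array([-7.9651, 10.0318, 97.717 , -0.    , 72.2512, -2.1684]), array([-7.9651,  5.0321, 87.7728,  0.    , 87.1951, -2.1684]), array([ 7.4917, 13.9869, 92.8993, -0.    , 73.1138, 13.2884])]
-1 [-180.0, 0.0, -95.79667926880508] [None, None, None]
19.6833 [0.5431 0.0016 0.1086] [-0.203  -0.3324  0.1928]
0.016252000243137346 58.29761803150177 [-6.0661  0.508   6.7143]
22.4833 [-2.5355 -0.4677  5.8336]
25.4833 0.12000000000000002 -16.669765252646055 [ -5.0691 -16.2406   7.3854] [0.5549 0.1194 0.1085]
```

```bash
python3 - <<'E'
from h import *
np.set_printoptions(precision=4,suppress=True)
H=np.array([.5428,.0016,.108]); yv=np.array([.101,.9949,0])
movel(H+.1192*yv,speed=.01); print(state()["contact_force"]@yv if hasattr(state()["contact_force"],"shape") else np.array(state()["contact_force"])@yv)
set_gripper(.05); wait(.2); print(state()["contact_force"])
p=np.array(state()["position"]); movel(p+[0,0,.15],speed=.12)
movel(p+[-.15,-.12,.2],speed=.2)
print(state()["t"],state()["contact_force"])
for n in("scene","top"):
    q,dd=grab_frame(n);c=calibration(n);W=cloud(dd,{**c,"T":np.array(c["T"])})
    hsv=cv2.cvtColor(q,cv2.COLOR_RGB2HSV);Hh,S=hsv[...,0].astype(int),hsv[...,1]
    t=W[(dd>0)&(abs(W[...,0]-.555)<.06)&(abs(W[...,1]-.12)<.05)&(W[...,2]>.118)&(W[...,2]<.14)&(Hh>100)&(Hh<130)&(S>120)]
    k=W[(dd>0)&(np.hypot(W[...,0]-.565,W[...,1]-.22)<.05)&(Hh<20)&(Hh>5)&(S>80)&(W[...,2]>.16)]
    print(n,t.mean(0),k.mean(0))
    if n=="scene": b=cv2.resize(q[150:330,200:380,::-1],None,fx=3,fy=3)
    else: a=cv2.resize(q[160:260,150:330,::-1],None,fx=3,fy=3)
o=np.zeros((540,1090,3),np.uint8);o[:,:540]=b;o[:300,545:1085]=a
cv2.imwrite("pics/end.png",cv2.resize(o,(798,395)))
E
```

```text
-9.944791856062837
[-0.0847 -0.2431  0.1263]
28.8917 [0.7173 1.4079 0.3338]
scene [0.5566 0.122  0.1223] [0.57   0.2249 0.1677]
top [0.5529 0.1178 0.125 ] [0.5655 0.2203 0.1701]
```

View pics/end.png

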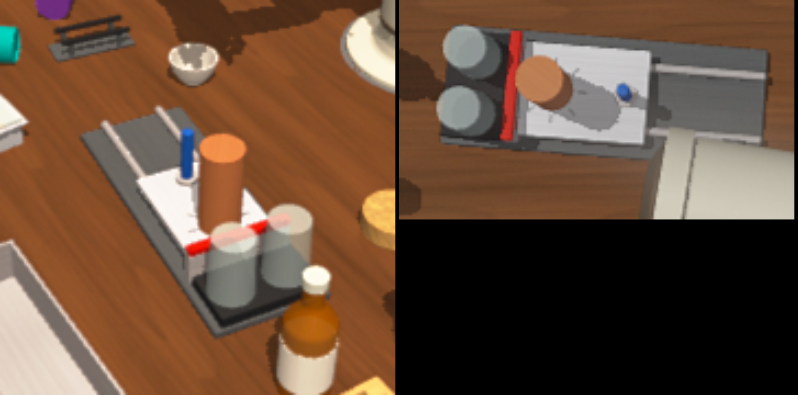

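The tumbler is upside down on the peg and the carriage is against the red-capped stop. Its front edge is at y≈0.264, the same as the stop's face, and the push met a firm 16 N there. The gripper is clear, so I hand in.

```bash
python3 -c "
from plant import *
print(sign_off())"
```

```text
the job is handed in; nothing more can be done
None
```

The copper tumbler is upside down on the peg with its rim on the carriage, the carriage is home against the red-capped stop, and I let go and handed in at about 29 s; the grader reported no result.

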